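Check a gingerbread with the infrared thermometer

ROBOT

A 7-joint arm with a two-finger parallel gripper is mounted at the origin on the work surface. World frame = base frame: x ahead of the robot, y to its left, z up, the work surface at z = 0. Lengths are in m, angles in rad, forces in N, time in s.
With the tool pointing down it reaches from about 0.35 to 0.9 m from the base axis. Payload 8.1 kg.
Tool frame: the origin (TCP) lies at the very end of the fingers, on their centre line; the grasp point (between the pads) lies arm.hold_point_z behind it (arm.hold_point_z is the distance from the TCP to the grasp point, in m); z points along the fingers, y is the line along which they close (so a half turn about z gives the same grasp; the last joint's range is limited). The gripper opens to 92 mm and grips with 3 to 60 N. Pads are 19 mm wide; open, the fingers measure 130 mm over their backs; the gripper's body (75 mm by 190 mm) begins 47 mm behind the grasp point.
Start: joints at [1.167, 0.434, 0.025, 1.573, -0.012, 1.134, -0.075], TCP at [0.185, -0.597, 0.227] pointing down, gripper open.
Joint ranges: [-2.62, 2.62], [-0.44, 2.09], [-1.27, 1.32], [0.08, 2.57], [-1.32, 4.46], [0.12, 2], [-2.74, 2.74]. Speed limits (rad/s): [2.22, 2.22, 3.01, 3.01, 3.14, 3.14, 3.14].

INTERFACE

Orientations are given as a rotation vector (axis times angle).
In Python, from cell import arm, vision, job, cut_out gives the robot as it stands. The module is installed in compiled form; this text tells all that it offers.
- The arm moves only by the tool play_rows, never from a script. Its argument "increments" is text: rows parted by semicolons, each of 5 numbers parted by spaces: the shift along the tool's x, y, z in cm, then the turn about the tool's z in degrees, then the opening, from -1 (shut) to 1 (fully open), so that 0 is half open. A call has 1 to 5 rows; each row shifts and turns the commanded pose from where the row before left it, along the tool's axes as they then stand; what a row does not reach is not made up. A row lasts 1/12 s, in which the tool goes at most 41.7 mm and 7.16 degrees, less where a joint would pass 70% of its speed; a pose out of reach is approached as far as the arm can. A call is refused whole if a number of a shift passes 4.17 or a number of a turn 7.16, either way. A call with a gripper value outside its range is refused whole. The fingers move at their own pace and stop on an object; "grip_force" is the grip in N (left out, the last holds). Time passes only in rows, so rows that do not move let the fingers close. It gives the time, the measured TCP pose, the force, the opening and the grip force at its end, in the units of the state.
- arm.observe(): the state, without advancing time (a new reading comes with each control period).
- vision.get_image(name): name is "scene" or "side" or "wrist"; returns a dict with "frame" (420x560x3 uint8, red, green, blue), "z_map" (420x560 float32, m along the optical axis (not along the pixel's ray), 0 where there is no reading), "mtx" (3x3 intrinsics, pixels), "cam_to_world" (4x4, takes a point from camera to world coordinates). Camera axes: x right, y up, looking along -z (the intrinsics and any distortion apply to the point x, -y, -z); pixel columns grow to the right and rows downward; lengths in m; the calibration is good to about 2 mm. The wrist camera is an equidistant fisheye: a pixel r from the principal point sees the ray r / f radians off the axis. A picture is of the moment at which its call begins.
- job.sign_off(): hands the job in; it is judged then, once.
Trained networks look in a picture, given as the dict that the camera call returned (one of the last four; its "shot" number tells which), for a name from the list of things; names that differ only in an ending like _2 or _b are one class to them, and where a whole thing is asked for, a point or a joint stands for the part that bears it (a point fixed in the world has none). Each returns a list of dicts, best first, with "confidence" (0 to 1); they miss things now and then, are a little off and sometimes report something else, mostly with a low value. They report only what shows in the picture. A call takes as long as a camera call. They do not tell look-alikes from the thing itself.
- cut_out(query, picture): "mask" (420x560 bool, what is visible of it) and "point" ([row, column] in pixels, amid what is visible of it).
The state is a dict: "clock": time; "joints": joint angles; "dq": joint speeds; "joint_efforts": joint torques, N m; "position": TCP position; "ee_rot": TCP orientation; "force": force on the tool from outside, world axes, zero at the start; "ft_torque": the same for the moment, N m; "width": opening from 0.0 (shut) to 1.0 (fully open); "gripper_force": force on a finger pad.
Only numpy, scipy, OpenCV 4.12 (cv2) and the standard library are available. Lean on these libraries where they do the work, as an engineer would, in place of code of your own. Each camera call takes 0.05 s, during which the arm holds its last target. There are 200 camera calls.

TASK

Take the steel cover off the gingerbread and set it, knob up, on the middle of the round cork mat. Then draw the yellow thermometer wand out of its holster and aim it at the middle of the gingerbread, slanted about 45 degrees with its nose about 12 cm from the cake. Finish while still holding it there, still and clear of everything, and leave the gingerbread and the other things where they are.

Things in the scene. Friction and masses are not known exactly. Their poses are not given: they have to be found in the camera images.
- bread_top (a point): Centre of the top face of the gingerbread: a loose brown flat cake 84 x 66 x 16 mm with white icing, lying on the dark tray, at first hidden under the steel cover. z axis up. This point is 16 mm above the cake's underside.
- tray: Dark square baking tray 170 x 170 mm, fixed to the bench, rim 12 mm high, floor 3 mm thick; the gingerbread and the cover stand on its floor. Origin: centre of its underside, z up. The tray and the holster may change sides from start to start.
- cover_knob (a point): Middle of the knob of the loose steel cover, a round upside-down bowl (120 mm across at its rim, 94 mm at its flat top, 55 mm high, 200 g) that stands rim down over the gingerbread. The knob is a black upright cylinder 24 mm in diameter that rises from 55 to 90 mm above the rim plane; this point is on its axis, 72.5 mm above the rim plane. z up.
- cover: The same cover as a whole. Origin: centre of its rim plane (its underside), z up towards the knob.
- mat: Round cork mat, 160 mm in diameter, 6 mm thick, fixed flat on the bench: the place for the cover. Origin: centre of its underside on the bench.
- holster: Grey holster fixed to the bench: a base plate 110 x 90 x 8 mm with an upright rectangular pocket, 44 (x) x 38 (y) mm outside, 36 x 30 mm inside, its rim 78 mm and its floor 12 mm above the bench. Origin: centre of its underside, z up, the pocket is centred on it.
- wand_center (a point): Centre of the thermometer wand, half-way along: a loose straight yellow-and-black bar 160 mm long, about 130 g, 30 mm (own x) by 24 mm (own y) in section, standing nose down in the holster's pocket with 3 mm play all round, its upper 94 mm showing above the rim. Own z axis runs along it from nose to tail (up at the start).
- wand_nose (a point): Tip of the wand's nose, the middle of its lens, 80 mm from the wand's centre along its -z axis; the nose is a black cylinder 22 mm in diameter and 14 mm long. It measures straight ahead, along its -z axis. At the start it rests on the pocket's floor, 12 mm above the bench.
- wand: The same wand as a whole. Its origin is the tip of the nose, axes as at wand_nose.
- honey: Bystander: loose jar of honey, 64 mm in diameter, 90 mm high. Origin: centre of its underside.
- cutter: Bystander: loose steel biscuit cutter, a ring 60 mm in diameter, 35 mm high. Origin: centre of its underside.
- brush: Bystander: loose pastry brush, lying on the bench along its own x axis.
Things that resemble listed ones, but are neither listed nor needed, are in the scene too. Leave any red look-alike of the cover alone.

How it is judged:
On the way, in this order (a step that is already met when the one before it is completed fails the run):
1. the cover stands upright, let go and at rest, on the cork mat (horizontal distance between cover_knob and mat below 0.05 m and z of cover_knob in the frame of mat below 0.083 m and angle between cover_knob's own z axis and vertical below 0.1 rad and linear speed of cover below 0.02 m/s and contact force between cover and the fingers below 0.1 N), for 0.2 s.
2. the wand is drawn right out of the holster, held by the gripper (height (world z) of wand_nose above 0.09 m and contact force between wand and the fingers above 0.5 N and contact force between wand and holster below 0.1 N), for 0.2 s.
At the end, for the whole second after the job is handed in: Cover upright and free on the mat, centre within 50 mm of its centre. Only the gripper holds the wand, still, nose down, 33 to 57 degrees from vertical, nose 60 to 190 mm from the cake; its line of sight passes within 25 mm (per cross axis) of the cake top centre. Cake moved under 20 mm (all of step 1 and contact force between wand and the fingers above 0.5 N and contact force between wand and holster below 0.1 N and contact force between wand and tray below 0.1 N and contact force between wand and cover below 0.1 N and contact force between wand and mat below 0.1 N and contact force between wand and honey below 0.1 N and contact force between wand and cutter below 0.1 N and contact force between wand and brush below 0.1 N and angle between wand_nose's own z axis and vertical between 0.58 and 1 rad and height (world z) of wand_nose above 0.045 m and x of bread_top in the frame of wand_nose between -0.025 and 0.025 m and y of bread_top in the frame of wand_nose between -0.025 and 0.025 m and z of bread_top in the frame of wand_nose between -0.19 and -0.06 m and linear speed of wand below 0.03 m/s and angular speed of wand below 0.2 rad/s and distance of bread_top from where it was at the start of the episode below 0.02 m); the arm keeps its last pose, push and grip.
It fails at once if the gingerbread is shoved more than 20 mm (distance of bread_top from where it was at the start of the episode above 0.02 m).
It fails at once if the honey jar is shoved more than 30 mm (distance of honey from where it was at the start of the episode above 0.03 m).
It fails at once if the biscuit cutter is shoved more than 30 mm (distance of cutter from where it was at the start of the episode above 0.03 m).
It fails at once if the brush is shoved more than 30 mm (distance of brush from where it was at the start of the episode above 0.03 m).
It also fails if it takes over 64 s, if anything falls off the work surface, if the arm or the gripper's body presses on something with over 40 N, if the wrist force passes 120 N, or if a joint passes its speed limit or range.

## Working session

There is one attempt and no reset: what is moved stays moved. The work goes in short steps, Python scripts to look and compute and a tool call to move; the robot and the scene stay as the last step left them, time stands still between calls to the robot, and variables do not carry over. Pictures are saved under pics/ and viewed, at most 10 in all, crops included, and the job is handed in when it is done.

Besides the shell and the picture viewer there is one more tool, called after "Emit:" in YAML: its name, and indented under it one key for each argument. play_rows: Moves the arm, as the interface text tells. Its arguments: {"type":"object","properties":{"increments":{"type":"string"},"grip_force":{"type":"number"}},"required":["increments"]}

```bash
mkdir -p pics; cat > h.py <<'E'
import numpy as np, cv2
from cell import arm, vision, job, cut_out
from scipy.spatial.transform import Rotation as R
def pts(p,mask=None):
    z=p["z_map"]; K=p["mtx"]; v,u=np.nonzero((z>0)&(mask if mask is not None else True))
    d=z[v,u]; x=(u-K[0,2])/K[0,0]*d; y=(v-K[1,2])/K[1,1]*d
    P=np.c_[x,-y,-d,np.ones(len(d))]@p["cam_to_world"].T
    return P[:,:3]
def save(p,n): cv2.imwrite(f"pics/{n}.png",p["frame"][:,:,::-1])
E
python3 - <<'E'
from h import *
s=arm.observe(); print(s, arm.hold_point_z, R.from_rotvec(s["ee_rot"]).as_matrix().round(3))
ims=[]
for n in ("scene","side"):
    p=vision.get_image(n); save(p,n); ims.append(p["frame"])
    print(n,p["mtx"].round(1).tolist(),p["cam_to_world"].round(3).tolist())
    for q in ("cover","cover_knob","tray","mat","holster","wand","honey","cutter","brush"):
        for r in cut_out(q,p)[:3]:
            P=pts(p,r["mask"]); 
            if len(P)>5: print(q,round(r["confidence"],2),r["point"],len(P),np.median(P,0).round(3),P.min(0).round(3),P.max(0).round(3))
E
```

```text
{'clock': 0.0, 'joints': array([ 1.16738158,  0.43522223,  0.02499248,  1.57411289, -0.01160799,
        1.13396244, -0.07507515]), 'dq': array([ 0.00098126, -0.00105935,  0.00024637, -0.00016931, -0.00035048,
        0.00094331, -0.00185433]), 'joint_efforts': array([ 1.86743625e-05, -6.67851663e+01,  9.84855630e-01, -3.14455962e+01,
       -6.07184717e-02,  4.30668646e-02,  1.61295757e-04]), 'position': array([ 0.18497305, -0.59646909,  0.22593954]), 'ee_rot': array([-3.10464286e+00, -4.70409461e-01,  5.87104051e-04]), 'force': array([0.67467747, 0.79172371, 0.2204078 ]), 'ft_torque': array([ 0.00038374, -0.01406833,  0.03825397]), 'gripper_force': 0.0, 'width': 1.0031527007178414} 0.0188 [[ 0.955  0.296 -0.001]
 [ 0.296 -0.955  0.001]
 [-0.    -0.002 -1.   ]]
scene [[427.7, 0.0, 273.5], [0.0, 427.7, 204.8], [0.0, 0.0, 1.0]] [[-0.322, -0.772, 0.547, 1.083], [0.946, -0.254, 0.199, 0.112], [-0.014, 0.582, 0.813, 0.933], [0.0, 0.0, 0.0, 1.0]]
cover 0.87 [219.4, 117.0] 1720 [ 0.648 -0.459  0.052] [ 0.561 -0.554 -0.003] [ 0.694 -0.417  0.093]
cover 0.84 [135.3, 205.2] 1203 [ 0.314 -0.37
[... 2184 characters left out ...]
082  0.001] [0.645 0.075 0.012]
holster 0.77 [348.4, 245.1] 2582 [0.451 0.264 0.01 ] [ 0.402  0.193 -0.   ] [0.526 0.304 0.082]
wand 0.64 [309.0, 238.7] 1046 [0.46  0.257 0.138] [ 0.446  0.122 -0.   ] [0.567 0.264 0.175]
honey 0.63 [247.3, 153.0] 1222 [0.739 0.153 0.064] [ 0.722  0.041 -0.001] [0.83  0.172 0.094]
honey 0.56 [310.8, 236.6] 979 [0.46  0.257 0.14 ] [0.446 0.151 0.001] [0.562 0.264 0.175]
honey 0.31 [201.7, 322.9] 1186 [ 0.468 -0.242  0.005] [ 0.396 -0.382 -0.001] [ 0.59  -0.184  0.017]
cutter 0.58 [254.6, 330.2] 590 [ 0.385 -0.025  0.021] [ 0.355 -0.091 -0.001] [0.414 0.006 0.039]
brush 0.88 [191.2, 231.9] 659 [ 0.722 -0.142  0.019] [ 0.649 -0.208 -0.001] [ 0.845 -0.108  0.025]
```

```bash
ls pics
```

```text
scene.png
side.png
```

View pics/scene.png

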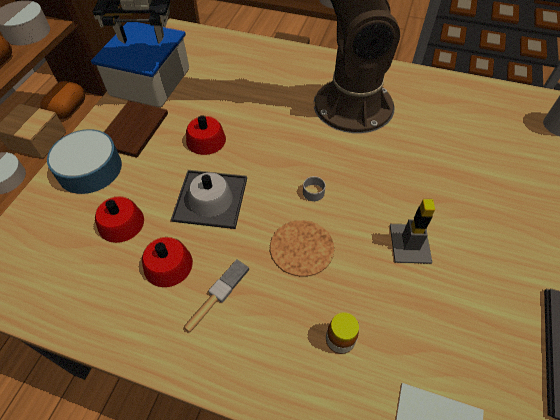

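```bash
python3 - <<'E'
from h import *
im=cv2.imread("pics/scene.png"); cv2.imwrite("pics/crop1.png",cv2.resize(im[110:300,60:300],None,fx=3,fy=3,interpolation=cv2.INTER_CUBIC))
for n in("scene","side"):
    p=vision.get_image(n)
    P=pts(p); rgb=p["frame"][p["z_map"]>0]
    # knob tops
    for c in((.49,-.28),(.3,-.38),(.64,-.47),(.71,-.3)):
        m=(P[:,2]>.08)&(P[:,2]<.1)&(np.hypot(*(P[:,:2]-c).T)<.06)
        print(n,c,m.sum(),P[m].mean(0).round(4),P[m].max(0).round(3),P[m].min(0).round(3))
    m=(P[:,2]>.165)&(P[:,2]<.18)&(np.hypot(*(P[:,:2]-(.46,.245)).T)<.05)
    print("wand top",m.sum(),cv2.minAreaRect(P[m][:,:2].astype('f4')),P[m,2].mean())
    m=(P[:,2]>.09)&(P[:,2]<.2); 
    for r in cut_out("mat",p)[:1]:
        M=pts(p,r["mask"]); M=M[(M[:,2]>.002)]; print("mat",cv2.minEnclosingCircle(M[:,:2].astype('f4')))
E
```

```text
scene (0.49, -0.28) 80 [ 0.4929 -0.2829  0.0905] [ 0.502 -0.272  0.096] [ 0.479 -0.296  0.08 ]
scene (0.3, -0.38) 55 [ 0.2935 -0.3861  0.088 ] [ 0.304 -0.376  0.093] [ 0.278 -0.397  0.08 ]
scene (0.64, -0.47) 82 [ 0.6366 -0.4741  0.0881] [ 0.646 -0.464  0.095] [ 0.623 -0.489  0.08 ]
scene (0.71, -0.3) 97 [ 0.708  -0.3009  0.0884] [ 0.718 -0.29   0.093] [ 0.695 -0.314  0.08 ]
wand top 139 ((0.4632754921913147, 0.24614942073822021), (0.030575165525078773, 0.02486504428088665), 12.398245811462402) 0.1712928860047632
mat ((0.5569101572036743, -0.007325518876314163), 0.08152177929878235)
side (0.49, -0.28) 71 [ 0.4927 -0.2786  0.0905] [ 0.506 -0.269  0.097] [ 0.482 -0.293  0.08 ]
side (0.3, -0.38) 61 [ 0.2945 -0.3821  0.0894] [ 0.306 -0.373  0.094] [ 0.283 -0.397  0.081]
side (0.64, -0.47) 43 [ 0.637  -0.4715  0.0886] [ 0.65  -0.462  0.094] [ 0.627 -0.486  0.08 ]
side (0.71, -0.3) 53 [ 0.7078 -0.2976  0.089 ] [ 0.721 -0.288  0.094] [ 0.697 -0.312  0.08 ]
wand top 287 ((0.46399709582328796, 0.2479204684495926), (0.029688436537981033, 0.025566136464476585), 16.134246826171875) 0.17208947089608195
mat ((0.5627681016921997, -0.006231870502233505), 0.08353070914745331)
```

View pics/crop1.png

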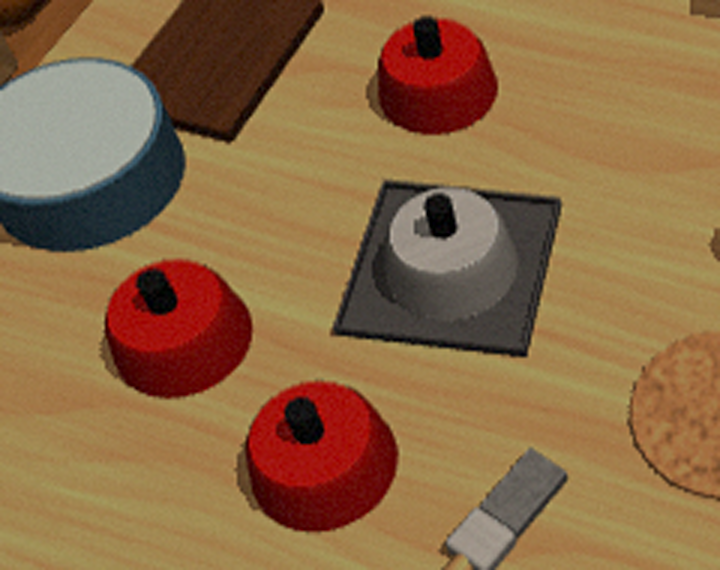

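View pics/side.png

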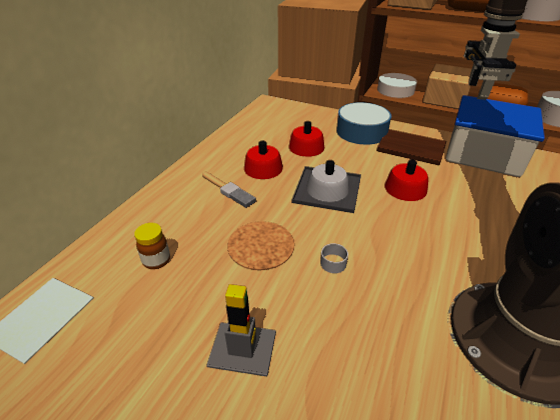

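Candidates in the scene view: red covers at (205,135), (119,220) and (166,262), and a steel cover at (208,195) on the dark tray. The crop confirms that the steel one is the target. The cork mat is at (302,247), the holster with the wand at (412,240), the cutter at (314,188) and the honey at (343,332).

Emit:
play_rows:
  increments: "2.57 -1.4 0 0 1;2.57 -1.4 0 0 1;2.57 -1.4 0 0 1;2.57 -1.4 0 0 1;2.57 -1.4 0 0 1"
  grip_force: 25

```text
clock: 1.62
position: [0.2879, -0.491, 0.2268]
ee_rot: [3.106, 0.47, 0.0]
force: [0.4, -0.8, 0.6]
width: 0.999
gripper_force: 0.0
```

Emit:
play_rows:
  increments: "2.57 -1.4 0 0 1;2.57 -1.4 0 0 1;2.57 -1.4 0 0 1;2.57 -1.4 0 0 1;2.57 -1.4 0 0 1"

```text
clock: 2.03
position: [0.39, -0.386, 0.2269]
ee_rot: [3.106, 0.47, 0.0]
force: [0.1, -1.4, -0.5]
width: 1.0
gripper_force: 0.0
```

Emit:
play_rows:
  increments: "2.57 -1.4 0 0 1;2.57 -1.4 0 0 1;2.57 -1.4 0 0 1;2.57 -1.4 0 0 1;2.57 -1.4 0 0 1"

```text
clock: 2.45
position: [0.492, -0.2811, 0.2269]
ee_rot: [3.106, 0.47, 0.0]
force: [0.6, -0.9, 1.3]
width: 0.998
gripper_force: 0.0
```

```bash
cat >> h.py <<'E'
def rel(*t):
    s=arm.observe(); M=R.from_rotvec(s["ee_rot"]).as_matrix()
    print("tcp",s["position"].round(4),"tool x yaw",np.degrees(np.arctan2(M[1,0],M[0,0])).round(1),"tilt",M[:,2].round(3),"w",round(s["width"]*92,1),"F",s["force"].round(1),"gf",round(s["gripper_force"],1),"t",s["clock"])
    for T in t: print(T,"-> cm in tool",(M.T@(np.array(T)-s["position"])*100).round(2))
def fish(p):
    z=p["z_map"];K=p["mtx"];v,u=np.nonzero(z>0);d=z[v,u]
    a=(u-K[0,2])/K[0,0];b=(v-K[1,2])/K[1,1];r=np.hypot(a,b)+1e-9
    t=np.tan(r)/r; ok=r<1.3
    P=np.c_[a*t*d,-b*t*d,-d,np.ones(len(d))]@p["cam_to_world"].T
    return P[ok,:3],p["frame"][v,u][ok]
E
python3 - <<'E'
from h import *
rel((.492,-.282,.2),(.492,-.282,.064))
p=vision.get_image("wrist"); save(p,"w1"); P,c=fish(p)
m=(P[:,2]>.085)&(P[:,2]<.1)&(np.hypot(*(P[:,:2]-(.492,-.282)).T)<.03); print(m.sum(),P[m].mean(0),P[m].min(0),P[m].max(0))
E
```

```text
tcp [ 0.492  -0.2811  0.2269] tool x yaw 17.2 tilt [ 0. -0. -1.] w 91.8 F [ 0.6 -0.9  1.3] gf 0.0 t 2.45
(0.492, -0.282, 0.2) -> cm in tool [-0.03  0.08  2.69]
(0.492, -0.282, 0.064) -> cm in tool [-0.03  0.08 16.29]
515 [ 0.49175256 -0.28403293  0.09310306] [ 0.47963839 -0.2958108   0.08508339] [ 0.50258454 -0.27275763  0.09526943]
```

Emit:
play_rows:
  increments: "-0.1 0.3 3.2 0 1;0 0 3.2 0 1;0 0 3.2 0 1;0 0 3.2 0 1;0 0 2.0 0 1"

```text
clock: 2.92
position: [0.4896, -0.2849, 0.0759]
ee_rot: [-3.105, -0.47, 0.004]
force: [1.1, -0.4, -0.4]
width: 1.001
gripper_force: 0.0
```

Emit:
play_rows:
  increments: "0 0 1.2 0 1;0 0 0 0 -1;0 0 0 0 -1;0 0 0 0 -1;0 0 0 0 -1"

```text
clock: 3.33
position: [0.492, -0.2859, 0.0681]
ee_rot: [3.105, 0.47, 0.003]
force: [0.1, 0.5, 0.5]
width: 0.756
gripper_force: 0.0
```

Emit:
play_rows:
  increments: "0 0 0 0 -1;0 0 0 0 -1;0 0 0 0 -1;0 0 0 0 -1;0 0 0 0 -1"

```text
clock: 3.75
position: [0.4911, -0.2854, 0.0669]
ee_rot: [3.106, 0.47, 0.0]
force: [0.8, 0.3, -0.6]
width: 0.397
gripper_force: 0.0
```

Emit:
play_rows:
  increments: "0 0 -1 0 -1;0 0 -2 0 -1;0 0 -2.5 0 -1;0 0 -2.5 0 -1;0 0 -2 0 -1"

```text
clock: 4.17
position: [0.4914, -0.2855, 0.1693]
ee_rot: [3.105, 0.471, 0.002]
force: [-0.3, -0.1, -0.8]
width: 0.04
gripper_force: 0.0
```

```bash
python3 - <<'E'
from h import *
p=vision.get_image("wrist"); save(p,"w2"); P,c=fish(p)
m=(P[:,2]>.004)&(P[:,2]<.012)&(np.hypot(*(P[:,:2]-(.56,-.006)).T)<.1)&(c[:,0].astype(int)-c[:,2]>40)
print(m.sum(),cv2.minEnclosingCircle(P[m][:,:2].astype('f4')))
p=vision.get_image("scene"); save(p,"s2")
P=pts(p); c=p["frame"][p["z_map"]>0].astype(int)
m=(P[:,2]>.012)&(P[:,2]<.03)&(np.hypot(*(P[:,:2]-(.49,-.28)).T)<.075); print("bread",m.sum(),P[m].mean(0),cv2.minAreaRect(P[m][:,:2].astype('f4')))
rel((.56,-.0065,.16))
E
```

```text
10611 ((0.5577927827835083, -0.006394971162080765), 0.08060755580663681)
bread 236 [ 0.52599331 -0.26090417  0.02078717] ((0.5132543444633484, -0.27062708139419556), (0.0650978833436966, 0.11404573172330856), 28.901988983154297)
tcp [ 0.4932 -0.2863  0.1711] tool x yaw 17.2 tilt [ 0.006 -0.003 -1.   ] w 0.5 F [ 0.7 -0.7 -0.3] gf 0.0 t 4.2667
(0.56, -0.0065, 0.16) -> cm in tool [ 14.66 -24.75   1.07]
```

View pics/s2.png

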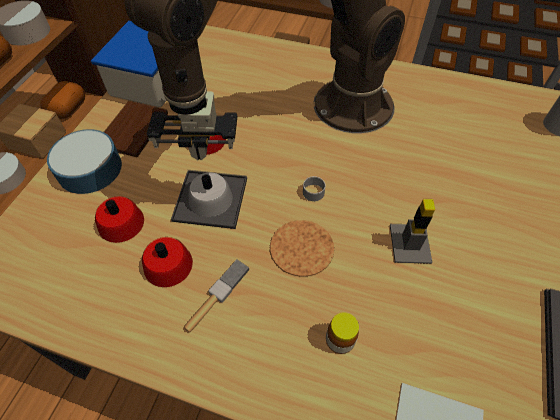

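The fingers close slowly, so I lifted before they had gripped. The cover at (208,195) hasn't moved. I'll reopen and try again with a longer close.

Emit:
play_rows:
  increments: "0 0 0 0 1;0 0 0 0 1;0 0 0 0 1;0 0 0 0 1;0 0 0 0 1"

```text
clock: 4.68
position: [0.4907, -0.2852, 0.166]
ee_rot: [-3.105, -0.471, 0.002]
force: [0.2, -0.4, -0.4]
width: 0.318
gripper_force: 0.0
```

Emit:
play_rows:
  increments: "0 0 0 0 1;0 0 0 0 1;0 0 0 0 1;0 0 0 0 1;0 0 0 0 1"

```text
clock: 5.1
position: [0.4911, -0.2854, 0.1667]
ee_rot: [3.106, 0.471, 0.0]
force: [0.6, 0.1, -0.4]
width: 0.681
gripper_force: 0.0
```

```bash
python3 - <<'E'
from h import *
p=vision.get_image("wrist"); P,c=fish(p)
m=(P[:,2]>.085)&(P[:,2]<.1)&(np.hypot(*(P[:,:2]-(.492,-.282)).T)<.03); print(m.sum(),P[m].mean(0),P[m].min(0),P[m].max(0))
rel((.4917,-.284,.066))
E
```

```text
792 [ 0.4919761  -0.28387415  0.0929814 ] [ 0.47947233 -0.29588175  0.08507397] [ 0.50255858 -0.27256559  0.09530893]
tcp [ 0.4911 -0.2854  0.1667] tool x yaw 17.2 tilt [ 0. -0. -1.] w 66.8 F [ 0.6  1.  -0.1] gf 0.0 t 5.15
(0.4917, -0.284, 0.066) -> cm in tool [ 0.1  -0.11 10.07]
```

Emit:
play_rows:
  increments: "0.1 -0.1 2 0 1;0 0 2 0 1;0 0 2 0 1;0 0 2 0 1;0 0 2 0 0"

```text
clock: 5.57
position: [0.4918, -0.2842, 0.066]
ee_rot: [3.106, 0.47, 0.001]
force: [-0.0, -0.6, 0.2]
width: 0.959
gripper_force: 0.0
```

Emit:
play_rows:
  increments: "0 0 0 0 -1;0 0 0 0 -1;0 0 0 0 -1;0 0 0 0 -1;0 0 0 0 -1"

```text
clock: 5.98
position: [0.4926, -0.2845, 0.068]
ee_rot: [3.105, 0.47, 0.003]
force: [-0.6, -0.4, 0.4]
width: 0.613
gripper_force: 0.0
```

Emit:
play_rows:
  increments: "0 0 0 0 -1;0 0 0 0 -1;0 0 0 0 -1;0 0 0 0 -1;0 0 0 0 -1"

```text
clock: 6.4
position: [0.4917, -0.2842, 0.0668]
ee_rot: [3.106, 0.471, 0.0]
force: [0.4, -0.7, 0.1]
width: 0.257
gripper_force: 25.2
```

Emit:
play_rows:
  increments: "0 0 0 0 -1;0 0 0 0 -1;0 0 0 0 -1;0 0 0 0 -1;0 0 0 0 -1"

```text
clock: 6.82
position: [0.4918, -0.2841, 0.0668]
ee_rot: [3.106, 0.471, 0.0]
force: [-0.1, -0.0, 1.9]
width: 0.254
gripper_force: 25.0
```

Emit:
play_rows:
  increments: "0 0 -1 0 -1;0 0 -1.5 0 -1;0 0 -2 0 -1;0 0 -2 0 -1;0 0 -1.5 0 -1"

```text
clock: 7.23
position: [0.4919, -0.2841, 0.1486]
ee_rot: [3.106, 0.471, 0.001]
force: [-0.7, -0.3, -2.6]
width: 0.252
gripper_force: 25.0
```

```bash
python3 - <<'E'
from h import *
p=vision.get_image("scene")
P=pts(p); c=p["frame"][p["z_map"]>0].astype(int)
brown=(c[:,0]-c[:,2]>25)
m=(P[:,2]>.012)&(P[:,2]<.03)&(np.hypot(*(P[:,:2]-(.49,-.28)).T)<.07); print("bread",m.sum(),brown[m].sum(),P[m].mean(0),cv2.minAreaRect(P[m][:,:2].astype('f4')))
rel((.5578,-.0064,.146),(.5578,-.0064,.069))
E
```

```text
bread 304 294 [ 0.510829   -0.27553642  0.01834572] ((0.5076172947883606, -0.2723809480667114), (0.05040273815393448, 0.08694605529308319), 34.73175048828125)
tcp [ 0.4932 -0.2847  0.1512] tool x yaw 17.2 tilt [ 0.004 -0.002 -1.   ] w 23.2 F [0.9 0.1 0.8] gf 25.0 t 7.2833
(0.5578, -0.0064, 0.146) -> cm in tool [ 14.41 -24.67   0.49]
(0.5578, -0.0064, 0.069) -> cm in tool [ 14.38 -24.7    8.19]
```

Emit:
play_rows:
  increments: "0.7 -1.2 0 0 -1;1.45 -2.46 0 0 -1;1.45 -2.46 0 0 -1;1.45 -2.46 0 0 -1;1.45 -2.46 0 0 -1"

```text
clock: 7.7
position: [0.5208, -0.1581, 0.1464]
ee_rot: [-3.106, -0.47, 0.001]
force: [0.6, 0.7, -2.9]
width: 0.255
gripper_force: 25.0
```

Emit:
play_rows:
  increments: "1.45 -2.46 0 0 -1;1.45 -2.46 0 0 -1;1.45 -2.46 0 0 -1;1.45 -2.46 0 0 -1;1.45 -2.46 0 0 -1"

```text
clock: 8.12
position: [0.5536, -0.0191, 0.1464]
ee_rot: [-3.106, -0.471, 0.001]
force: [-0.1, -0.0, -3.2]
width: 0.253
gripper_force: 25.0
```

Emit:
play_rows:
  increments: "0.7 -1.2 0 0 -1;0 0 2 0 -1;0 0 2 0 -1;0 0 2 0 -1;0 0 0.8 0 -1"

```text
clock: 8.53
position: [0.5551, -0.007, 0.076]
ee_rot: [-3.106, -0.471, 0.006]
force: [-0.1, -0.2, -2.2]
width: 0.26
gripper_force: 25.0
```

```bash
python3 - <<'E'
from h import *
rel((.5578,-.0064,.0695))
p=vision.get_image("scene")
P=pts(p); c=p["frame"][p["z_map"]>0].astype(int)
m=(P[:,2]>.005)&(P[:,2]<.03)&(np.hypot(*(P[:,:2]-(.49,-.283)).T)<.068)&(c[:,0]-c[:,2]>15); print("bread",m.sum(),np.median(P[m],0),cv2.minAreaRect(P[m][:,:2].astype('f4')))
im=p["frame"][:,:,::-1]; cv2.imwrite("pics/s3.png",cv2.resize(im[130:310,130:350],None,fx=3,fy=3))
E
```

```text
tcp [ 0.5551 -0.007   0.076 ] tool x yaw 17.3 tilt [-0.004 -0.    -1.   ] w 23.9 F [-0.1 -0.2 -2.2] gf 25.0 t 8.5333
(0.5578, -0.0064, 0.0695) -> cm in tool [0.28 0.03 0.65]
bread 646 [ 0.49552978 -0.28100402  0.01875644] ((0.490895539522171, -0.2835274934768677), (0.0672394335269928, 0.08825352787971497), 89.67040252685547)
```

View pics/s3.png

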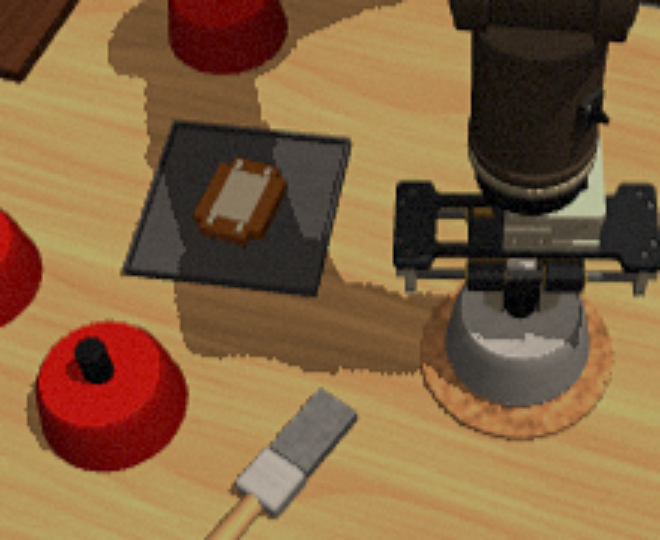

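The crop shows the gingerbread uncovered in the tray at crop (242,200), centre about (0.491, −0.2835). The cover is just above the mat at crop (520,350). Next I lower it, release and rise.

Emit:
play_rows:
  increments: "0 0 0.3 0 -1;0 0 0.3 0 -1;0 0 0.1 0 -1;0 0 0 0 -1;0 0 0 0 -1"

```text
clock: 9.0
position: [0.5575, -0.007, 0.0724]
ee_rot: [3.106, 0.47, 0.002]
force: [0.8, 0.2, -2.1]
width: 0.256
gripper_force: 25.0
```

```bash
python3 - <<'E'
from h import *
rel((.5578,-.0064,.07))
E
```

```text
tcp [ 0.5575 -0.007   0.0724] tool x yaw 17.2 tilt [ 0.001  0.    -1.   ] w 23.5 F [ 0.8  0.2 -2.1] gf 25.0 t 9.0
(0.5578, -0.0064, 0.07) -> cm in tool [ 0.04 -0.05  0.24]
```

Emit:
play_rows:
  increments: "0 0 0.2 0 -1;0 0 0.1 0 -1;0 0 0 0 -1;0 0 0 0 0.6;0 0 0 0 0.6"

```text
clock: 9.42
position: [0.5575, -0.0069, 0.0692]
ee_rot: [3.106, 0.471, 0.002]
force: [-0.2, 0.3, 0.1]
width: 0.353
gripper_force: 0.0
```

Emit:
play_rows:
  increments: "0 0 0 0 0.6;0 0 0 0 0.6;0 0 0 0 0.6;0 0 0 0 0.6;0 0 0 0 0.6"

```text
clock: 9.83
position: [0.5571, -0.0069, 0.0687]
ee_rot: [3.106, 0.471, -0.0]
force: [-1.3, 1.0, 0.0]
width: 0.714
gripper_force: 0.0
```

Emit:
play_rows:
  increments: "0 0 0 0 0.6;0 0 0 0 0.6;0 0 -1 0 0.6;0 0 -3 0 0.6;0 0 -3 0 0.6"

```text
clock: 10.25
position: [0.556, -0.0069, 0.1392]
ee_rot: [-3.106, -0.471, 0.005]
force: [0.8, 0.4, -0.4]
width: 0.803
gripper_force: 0.0
```

Emit:
play_rows:
  increments: "0 0 -3 0 0.6;0 0 -3 0 0.6;0 0 -3 0 0.6;0 0 -2 0 0.6;0 0 0 0 0.6"

```text
clock: 10.67
position: [0.5593, -0.0066, 0.2544]
ee_rot: [3.105, 0.471, 0.013]
force: [0.5, 0.3, 0.6]
width: 0.8
gripper_force: 0.0
```

```bash
python3 - <<'E'
from h import *
rel()
p=vision.get_image("wrist"); P,c=fish(p)
m=(P[:,2]>.09)&(P[:,2]<.11)&(np.hypot(*(P[:,:2]-(.5578,-.0064)).T)<.05); print("knob",m.sum(),P[m].mean(0),P[m].max(0))
for n in("side","scene"):
    p=vision.get_image(n); P=pts(p)
    m=(P[:,2]>.166)&(P[:,2]<.18)&(np.hypot(*(P[:,:2]-(.46,.245)).T)<.04); print("wand",P[m].mean(0),cv2.minAreaRect(P[m][:,:2].astype('f4')))
    m=(P[:,2]>.005)&(P[:,2]<.011)&(np.hypot(*(P[:,:2]-(.46,.245)).T)<.09); print("base",cv2.minAreaRect(P[m][:,:2].astype('f4')))
E
```

```text
tcp [ 0.5593 -0.0066  0.2544] tool x yaw 17.2 tilt [ 0.008  0.    -1.   ] w 73.6 F [0.5 0.3 0.6] gf 0.0 t 10.6667
knob 438 [ 0.55727676 -0.00673499  0.0961389 ] [0.56823996 0.00467248 0.09831677]
wand [0.46303263 0.24965699 0.17223518] ((0.4640459418296814, 0.24783658981323242), (0.0302595067769289, 0.02440575882792473), 16.759761810302734)
base ((0.46149635314941406, 0.25954341888427734), (0.11052694916725159, 0.11407789587974548), 16.65755271911621)
wand [0.46442378 0.24619562 0.17149979] ((0.46298858523368835, 0.24640676379203796), (0.03074275329709053, 0.02337462455034256), 15.737116813659668)
base ((0.4679672122001648, 0.24836400151252747), (0.11760199069976807, 0.11583543568849564), 89.42282104492188)
```

Emit:
play_rows:
  increments: "-0.15 -2.7 0 1 0.6;-0.15 -2.7 0 0 0.6;-0.15 -2.7 0 0 0.6;-0.15 -2.7 0 0 0.6;-0.15 -2.7 0 0 0.6"

```text
clock: 11.23
position: [0.5103, 0.1213, 0.2474]
ee_rot: [3.11, 0.443, -0.004]
force: [0.1, 1.0, 0.1]
width: 0.801
gripper_force: 0.0
```

Emit:
play_rows:
  increments: "-0.15 -2.7 0 0 0.6;-0.15 -2.7 0 0 0.6;-0.15 -2.7 0 0 0.6;-0.15 -2.7 0 0 0.6;-0.15 -2.7 0 0 0.6"

```text
clock: 11.65
position: [0.4654, 0.2486, 0.2474]
ee_rot: [3.109, 0.443, -0.004]
force: [0.9, -0.2, 1.3]
width: 0.803
gripper_force: 0.0
```

Emit:
play_rows:
  increments: "0 0 0 0 0.6;0 0 0 0 0.6;0 0 0 0 0.6"

```text
clock: 11.9
position: [0.4665, 0.2471, 0.2477]
ee_rot: [3.109, 0.443, -0.003]
force: [0.2, 0.8, 0.5]
width: 0.8
gripper_force: 0.0
```

```bash
python3 - <<'E'
from h import *
p=vision.get_image("wrist"); save(p,"w5"); P,c=fish(p)
for lo,hi,r in((.166,.18,.04),(.073,.085,.06),(.004,.012,.09)):
    m=(P[:,2]>lo)&(P[:,2]<hi)&(np.hypot(*(P[:,:2]-(.4635,.2475)).T)<r); print(lo,m.sum(),P[m].mean(0),cv2.minAreaRect(P[m][:,:2].astype('f4')))
rel((.4635,.2475,.118))
E
```

```text
0.166 1174 [0.46366236 0.24771194 0.17159898] ((0.46281665563583374, 0.2473488301038742), (0.029762186110019684, 0.02331080287694931), 15.354741096496582)
0.073 490 [0.4714045  0.2495077  0.07804823] ((0.46262943744659424, 0.24756358563899994), (0.044102028012275696, 0.03752570599317551), 16.611167907714844)
0.004 4040 [0.47220246 0.25001971 0.00804398] ((0.4625376760959625, 0.2472463995218277), (0.10798473656177521, 0.09085887670516968), 16.210716247558594)
tcp [0.4668 0.2467 0.2479] tool x yaw 16.2 tilt [-0.001 -0.001 -1.   ] w 73.8 F [ 1.  -1.5 -1.1] gf 0.0 t 11.95
(0.4635, 0.2475, 0.118) -> cm in tool [-0.28 -0.19 12.99]
```

View pics/w5.png

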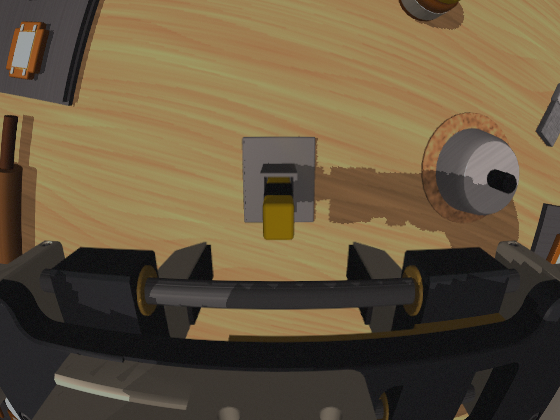

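The wrist view shows the wand at (278,215) in its holster, between the open fingers, and the cover on the mat at (475,175). Next I descend and grip.

Emit:
play_rows:
  increments: "-0.3 -0.2 2.6 0 0.6;0 0 2.6 0 0.6;0 0 2.6 0 0.6;0 0 2.6 0 0.6;0 0 2.6 0 0.6"
  grip_force: 15

```text
clock: 12.37
position: [0.4638, 0.2473, 0.1174]
ee_rot: [3.11, 0.44, -0.0]
force: [0.4, -0.2, 0.5]
width: 0.797
gripper_force: 0.0
```

Emit:
play_rows:
  increments: "0 0 0 0 -1;0 0 0 0 -1;0 0 0 0 -1;0 0 0 0 -1;0 0 0 0 -1"

```text
clock: 12.78
position: [0.4643, 0.2494, 0.1203]
ee_rot: [-3.109, -0.443, -0.004]
force: [-0.8, -0.3, -0.4]
width: 0.484
gripper_force: 0.0
```

Emit:
play_rows:
  increments: "0 0 0 0 -1;0 0 0 0 -1;0 0 0 0 -1;0 0 0 0 -1;0 0 0 0 -1"

```text
clock: 13.2
position: [0.4635, 0.2491, 0.1191]
ee_rot: [-3.11, -0.443, -0.001]
force: [-0.7, -0.9, 5.1]
width: 0.261
gripper_force: 15.0
```

```bash
python3 - <<'E'
from h import *
rel((.463,.2475,.118))
E
```

```text
tcp [0.4635 0.2491 0.1191] tool x yaw 16.2 tilt [ 0.001  0.    -1.   ] w 24.0 F [-0.7 -0.9  5.1] gf 15.0 t 13.2
(0.463, 0.2475, 0.118) -> cm in tool [-0.1   0.14  0.11]
```

Emit:
play_rows:
  increments: "0 0 -1 0 -1;0 0 -2 0 -1;0 0 -2.5 0 -1;0 0 -2.5 0 -1;0 0 -2 0 -1"

```text
clock: 13.62
position: [0.4632, 0.2493, 0.2209]
ee_rot: [-3.11, -0.444, -0.001]
force: [1.2, 0.8, -1.7]
width: 0.261
gripper_force: 15.0
```

Emit:
play_rows:
  increments: "0 0 0 0 -1;0 0 0 0 -1;0 0 0 0 -1;0 0 0 0 -1;0 0 0 0 -1"

```text
clock: 14.03
position: [0.4627, 0.2486, 0.2176]
ee_rot: [3.109, 0.443, -0.003]
force: [0.4, -0.3, -1.1]
width: 0.265
gripper_force: 15.0
```

```bash
cat >> h.py <<'E'
def wand(n="side"):
    p=vision.get_image(n); s=arm.observe(); g=s["position"]+.0188*R.from_rotvec(s["ee_rot"]).as_matrix()[:,2]*-1
    z=p["z_map"]; f=p["frame"].astype(int); out=[]
    for r in cut_out("wand",p)[:2]:
        P=pts(p,r["mask"]); P=P[np.linalg.norm(P-g,axis=1)<.15]
        if len(P)<20: continue
        c=P.mean(0); u=np.linalg.svd(P-c,full_matrices=False)[2][0]; u*=np.sign(u[2]); t=(P-c)@u
        print(n,round(r["confidence"],2),len(P),"axis",u.round(3),"deg",np.degrees(np.arccos(u[2])).round(1),"ends",(c+u*t.min()).round(3),(c+u*t.max()).round(3))
    return p
E
python3 - <<'E'
from h import *
rel()
for n in("side","scene"): p=wand(n); save(p,n+"6")
E
```

```text
tcp [0.4627 0.2486 0.2176] tool x yaw 16.2 tilt [-0.002 -0.001 -1.   ] w 24.3 F [ 0.4 -0.3 -1.1] gf 15.0 t 14.0333
side 0.66 715 axis [-0.212  0.158  0.964] deg 15.3 ends [0.467 0.248 0.114] [0.42  0.283 0.328]
scene 0.62 573 axis [0.036 0.061 0.997] deg 4.1 ends [0.47  0.243 0.113] [0.475 0.253 0.271]
```

View pics/side6.png

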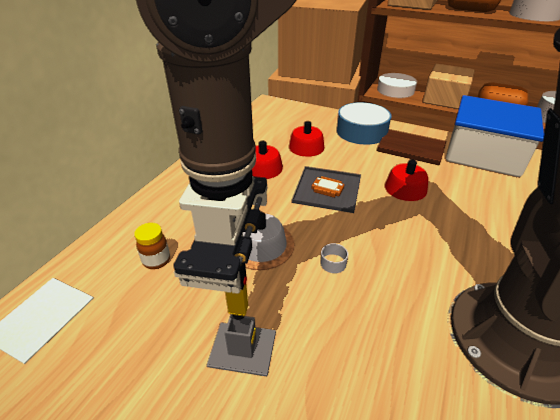

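The wand is out of the holster, with its nose at about (238,312). The next step is to tilt it in the grip by pushing it against the fixed pocket's rim.

Emit:
play_rows:
  increments: "-2 0 0 0 -1;-2 0 0 0 -1;-2 0 0 0 -1;0 0 2 0 -1;0 0 2.5 0 -1"

```text
clock: 14.65
position: [0.4061, 0.2329, 0.1749]
ee_rot: [-3.109, -0.444, -0.006]
force: [0.5, 0.6, -1.1]
width: 0.264
gripper_force: 15.0
```

Emit:
play_rows:
  increments: "0 0 2.5 0 -1;0 0 2 0 -1;0 0 0 0 -1;1 0 0 0 -1;1 0 0 0 -1"

```text
clock: 15.07
position: [0.4262, 0.2386, 0.1299]
ee_rot: [-3.11, -0.444, -0.002]
force: [0.7, -0.0, -0.3]
width: 0.259
gripper_force: 15.0
```

Emit:
play_rows:
  increments: "1 0 0 0 -1;1 0 0 0 -1;0.5 0 0 0 -1;0.5 0 0 0 -1"

```text
clock: 15.4
position: [0.4544, 0.2466, 0.129]
ee_rot: [-3.11, -0.443, 0.0]
force: [-3.9, -0.6, -0.9]
width: 0.262
gripper_force: 15.0
```

```bash
python3 - <<'E'
from h import *
rel()
for n in("side","scene"): p=wand(n); save(p,n+"7")
E
```

```text
tcp [0.4544 0.2466 0.129 ] tool x yaw 16.2 tilt [-0.  0. -1.] w 24.1 F [-3.9 -0.6 -0.9] gf 15.0 t 15.4
side 0.65 746 axis [0.201 0.046 0.979] deg 11.9 ends [0.41  0.242 0.034] [0.443 0.25  0.195]
scene 0.48 221 axis [0.346 0.209 0.915] deg 23.8 ends [0.416 0.222 0.035] [0.479 0.26  0.201]
```

Emit:
play_rows:
  increments: "0.8 0 0 0 -1;0.8 0 0 0 -1;0.8 0 0 0 -1;0.8 0 0 0 -1;0.4 0 0 0 -1"

```text
clock: 16.02
position: [0.4897, 0.2566, 0.1286]
ee_rot: [-3.11, -0.443, -0.001]
force: [-3.2, -1.8, -1.0]
width: 0.256
gripper_force: 15.0
```

```bash
python3 - <<'E'
from h import *
rel()
a=[]
for n in("side","scene"): p=wand(n); a.append(p["frame"][170:400,170:450,::-1])
cv2.imwrite("pics/t8.png",cv2.resize(np.vstack(a),None,fx=1.3,fy=1.3))
E
```

```text
tcp [0.4897 0.2566 0.1286] tool x yaw 16.2 tilt [ 0.  0. -1.] w 23.5 F [-3.2 -1.8 -1. ] gf 15.0 t 16.0167
side 0.78 1198 axis [0.59  0.176 0.788] deg 38.0 ends [0.399 0.237 0.06 ] [0.471 0.258 0.155]
scene 0.5 77 axis [0.621 0.29  0.728] deg 43.3 ends [0.408 0.218 0.062] [0.506 0.263 0.176]
```

View pics/t8.png

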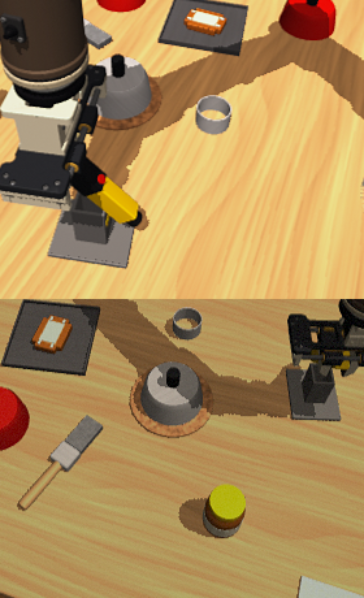

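The side crop shows the wand pivoted in the grip, leaning on the pocket rim at roughly 40–43°. I'll push slightly further, clamp hard and lift.

Emit:
play_rows:
  increments: "0.4 0 0 0 -1;0 0 0 0 -1"

```text
clock: 16.38
position: [0.4923, 0.2576, 0.1288]
ee_rot: [-3.11, -0.443, -0.0]
force: [-1.6, -1.1, 0.4]
width: 0.26
gripper_force: 15.0
```

Emit:
play_rows:
  increments: "0 0 0 0 -1;0 0 0 0 -1;0 0 -0.5 0 -1;0 0 -1.5 0 -1;0 0 -2.5 0 -1"
  grip_force: 50

```text
clock: 16.8
position: [0.4912, 0.2566, 0.1726]
ee_rot: [3.109, 0.443, -0.005]
force: [0.3, 0.1, -2.0]
width: 0.257
gripper_force: 50.0
```

Emit:
play_rows:
  increments: "0 0 -2.5 0 -1;0 0 -2.5 0 -1;0 0 -2.5 0 -1;0 0 0 0 -1;0 0 0 0 -1"

```text
clock: 17.22
position: [0.4931, 0.258, 0.2505]
ee_rot: [-3.109, -0.443, -0.006]
force: [0.7, 0.4, -2.0]
width: 0.256
gripper_force: 50.0
```

```bash
python3 - <<'E'
from h import *
rel()
for n in("side","scene"): wand(n)
E
```

```text
tcp [0.4931 0.258  0.2505] tool x yaw 16.2 tilt [ 0.004  0.002 -1.   ] w 23.6 F [ 0.7  0.4 -2. ] gf 50.0 t 17.2167
side 0.58 1853 axis [0.592 0.172 0.787] deg 38.1 ends [0.401 0.239 0.181] [0.489 0.264 0.297]
scene 0.59 187 axis [0.576 0.272 0.771] deg 39.6 ends [0.413 0.218 0.171] [0.526 0.271 0.322]
```

```bash
cat >> h.py <<'E'
def wand2():
    for n in("side","scene","wrist"):
        p=vision.get_image(n); s=arm.observe(); M=R.from_rotvec(s["ee_rot"]).as_matrix(); g=s["position"]-.0188*M[:,2]
        if n=="wrist": P,_=fish(p)
        else: P=pts(p)
        Q=(P-g)@M   # tool frame about the grasp point
        Q=Q[(abs(Q[:,1])<.018)&(Q[:,2]>.022)&(Q[:,2]<.13)&(abs(Q[:,0])<.15)]
        if len(Q)<20: print(n,len(Q)); continue
        F=Q[:,[0,2]]; e=np.array([-.707,.707]); t=F@e
        r=cv2.minAreaRect(F.astype('f4')); 
        print(n,len(Q),"y",Q[:,1].min().round(3),Q[:,1].max().round(3),"rect",np.round(r[0],3),np.round(r[1],3),round(r[2],1),"tip",F[t>t.max()-.006].mean(0).round(3))
        for a in(.04,.06,.08,.1):
            k=abs(t-a)<.004
            if k.sum()>3: w=F[k]@np.array([.707,.707]); print("  along",a,"across",w.min().round(4),w.max().round(4))
E
python3 - <<'E'
from h import *
wand2()
E
```

```text
side 1123 y -0.013 0.012 rect [-0.058  0.052] [0.033 0.101] 39.4 tip [-0.092  0.085]
  along 0.04 across -0.0114 0.0081
  along 0.06 across -0.0212 0.0095
  along 0.08 across -0.019 0.0113
  along 0.1 across -0.0175 0.0143
scene 73 y 0.009 0.014 rect [-0.07   0.066] [0.028 0.07 ] 39.5 tip [-0.089  0.092]
  along 0.06 across -0.0073 0.0056
  along 0.08 across -0.0184 0.0101
  along 0.1 across -0.0164 0.0102
wrist 0
```

Emit:
play_rows:
  increments: "0 1 0 0 -1;0 2 0 0 -1;0.05 2.5 0 0 -1;0.05 2.5 0 0 -1;0.05 2.5 0 0 -1"

```text
clock: 17.98
position: [0.5232, 0.1551, 0.2485]
ee_rot: [3.11, 0.443, -0.0]
force: [-0.4, 0.2, -0.8]
width: 0.259
gripper_force: 50.0
```

Emit:
play_rows:
  increments: "0.05 2.5 0 0 -1;0.05 2.5 0 0 -1;0.05 2.5 0 0 -1;0.05 2.5 0 0 -1;0.05 2.5 0 0 -1"

```text
clock: 18.4
position: [0.5604, 0.0355, 0.2485]
ee_rot: [3.11, 0.442, -0.001]
force: [0.3, 0.9, -1.5]
width: 0.258
gripper_force: 50.0
```

Emit:
play_rows:
  increments: "0.05 2.5 0 0 -1;0.05 2.5 0 0 -1;0.05 2.5 0 0 -1;0.05 2.5 0 0 -1;0.05 2.5 0 0 -1"

```text
clock: 18.82
position: [0.5975, -0.0838, 0.2485]
ee_rot: [3.11, 0.443, -0.001]
force: [0.3, 0.2, -2.0]
width: 0.256
gripper_force: 50.0
```

Emit:
play_rows:
  increments: "0.05 2.5 0 0 -1;0.05 2.5 0 0 -1;0.05 2.5 0 0 -1;0.05 2.5 0 0 -1;0.05 2.5 0 0 -1"

```text
clock: 19.23
position: [0.6346, -0.2031, 0.2484]
ee_rot: [3.11, 0.443, -0.001]
force: [1.0, -0.7, -1.4]
width: 0.26
gripper_force: 50.0
```

Emit:
play_rows:
  increments: "0 2.5 0 0 -1;0 1 0 0 -1;0 0 2 0 -1;0 0 1.5 0 -1;0 0 0.5 0 -1"

```text
clock: 19.65
position: [0.643, -0.2347, 0.2058]
ee_rot: [-3.108, -0.443, 0.006]
force: [-0.9, 0.5, -1.9]
width: 0.256
gripper_force: 50.0
```

Emit:
play_rows:
  increments: "0 0 0 0 -1;0 0 0 0 -1;0 0 0 0 -1;0 0 0 0 -1;0 0 0 0 -1"

```text
clock: 20.07
position: [0.6452, -0.2345, 0.2098]
ee_rot: [3.109, 0.444, 0.002]
force: [-0.5, -0.5, -1.6]
width: 0.257
gripper_force: 50.0
```

```bash
python3 - <<'E'
from h import *
wand2(); rel((.6475,-.238,.181))
p=vision.get_image("side"); save(p,"side9"); P=pts(p); c=p["frame"][p["z_map"]>0].astype(int)
m=(P[:,2]>.005)&(P[:,2]<.03)&(np.hypot(*(P[:,:2]-(.49,-.283)).T)<.068)&(c[:,0]-c[:,2]>15); print("bread",m.sum(),np.median(P[m],0),cv2.minAreaRect(P[m][:,:2].astype('f4')))
m=(P[:,2]>.09)&(P[:,2]<.105)&(np.hypot(*(P[:,:2]-(.5578,-.0064)).T)<.05); print("knob",m.sum(),P[m].mean(0))
im=p["frame"][60:280,200:430,::-1]; cv2.imwrite("pics/f.png",cv2.resize(im,None,fx=2.6,fy=2.6))
E
```

```text
side 408 y -0.016 0.011 rect [-0.057  0.052] [0.032 0.1  ] 41.9 tip [-0.089  0.087]
  along 0.04 across -0.0099 0.0102
  along 0.06 across -0.0201 0.0086
  along 0.08 across -0.0184 0.0104
  along 0.1 across -0.017 0.0126
scene 8
wrist 3
tcp [ 0.6449 -0.2345  0.2092] tool x yaw 16.2 tilt [ 0.001 -0.    -1.   ] w 23.9 F [-0.6  0.1 -1.7] gf 50.0 t 20.2167
(0.6475, -0.238, 0.181) -> cm in tool [0.15 0.41 2.82]
bread 487 [ 0.49070162 -0.27334144  0.02042741] ((0.4940098822116852, -0.29196932911872864), (0.08495877683162689, 0.08978784829378128), 0.9954653978347778)
knob 79 [ 0.55767975 -0.00378496  0.09646016]
```

View pics/f.png

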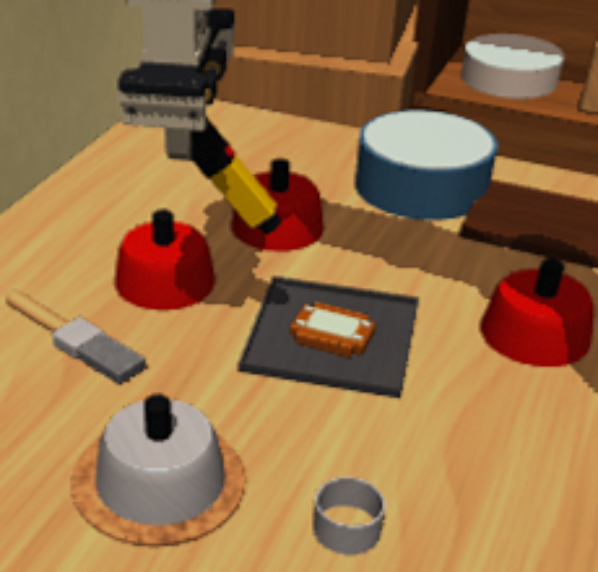

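Emit:
play_rows:
  increments: "0.15 0.35 1 0 -1;0 0 1 0 -1;0 0 0.8 0 -1;0 0 0 0 -1;0 0 0 0 -1"

```text
clock: 20.68
position: [0.6464, -0.2373, 0.1794]
ee_rot: [-3.109, -0.443, 0.003]
force: [-0.6, -0.5, -1.1]
width: 0.257
gripper_force: 50.0
```

Emit:
play_rows:
  increments: "0 0 0 0 -1;0 0 0 0 -1;0 0 0 0 -1;0 0 0 0 -1;0 0 0 0 -1"

```text
clock: 21.1
position: [0.6472, -0.2375, 0.1811]
ee_rot: [3.11, 0.443, 0.001]
force: [-0.4, -0.8, -1.9]
width: 0.258
gripper_force: 50.0
```

```bash
python3 - <<'E'
from h import *
wand2(); rel()
s=arm.observe(); M=R.from_rotvec(s["ee_rot"]).as_matrix(); b=(np.array([.491,-.2835,.019])-s["position"]+.0188*M[:,2])@M
for a in(38,40,42,45):
    t=np.radians(a); d=np.array([-np.sin(t),0,np.cos(t)]); mid=np.array([-.0585,0,.0530]); 
    v=b-mid; print(a,"along from nose",(v@d-.042).round(3),"in-plane miss",(v@[np.cos(t),0,np.sin(t)]).round(4),"y miss",v[1].round(4))
E
```

```text
side 399 y -0.016 0.011 rect [-0.057  0.052] [0.032 0.101] 39.4 tip [-0.09   0.086]
  along 0.04 across -0.0093 0.0086
  along 0.06 across -0.0206 0.0097
  along 0.08 across -0.019 0.0113
  along 0.1 across -0.0166 0.0146
scene 6
wrist 3
tcp [ 0.6472 -0.2375  0.1809] tool x yaw 16.2 tilt [ 0. -0. -1.] w 23.5 F [-0.2 -0.4 -0.8] gf 50.0 t 21.25
38 along from nose 0.123 in-plane miss -0.0036 y miss 0.0005
40 along from nose 0.123 in-plane miss 0.0021 y miss 0.0005
42 along from nose 0.123 in-plane miss 0.0079 y miss 0.0005
45 along from nose 0.122 in-plane miss 0.0165 y miss 0.0005
```

```bash
python3 -c "
from h import *
print(job.sign_off())"
```

```text
the job is handed in; nothing more can be done
None
```

I handed the job in at about 21 s, and the hand-in gave no verdict; the cover stands knob up on the mat, and the wand is held still, slanted about 40° with its nose about 12 cm from the gingerbread and aimed within about 5 mm of its centre.

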